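# Cap the four bare lenses before they go back on the shelf

## Robot

A 6-joint arm with a two-finger parallel gripper is mounted at the origin on the work surface. World frame = base frame: x ahead of the robot, y to its left, z up, the work surface at z = 0. Lengths are in m, angles in rad, forces in N, time in s.
With the tool pointing down it reaches from about 0.4 to 0.825 m from the base axis. Payload 7 kg.
Tool frame: the origin (TCP) lies at the centre of the arm's flange, where the gripper is bolted on; the fingertips stand 178 mm ahead of it and the grasp point (between the pads) lies ahead of it (tcp_to_grasp is the z of the grasp point in the tool frame, in m); z points along the fingers, x is the direction in which the jaws open and shut, and the axes are right-handed (so a half turn about z gives the same grasp; the last joint's range is limited). The gripper opens to 88 mm and grips with 3 to 60 N. Pads are 19 mm wide; open, the fingers measure 130 mm over their backs; the gripper's body (78 mm by 193 mm) begins 47 mm behind the grasp point.
Start: joints at [1.491, 0.359, 0.012, 0, -1.224, -0.288], TCP at [0.243, 0.63, 0.405] pointing down, gripper open.
Joint ranges: [-3.07, 3.07], [-1.43, 2.12], [-1.02, 1.25], [-3.03, 1.67], [-3.05, -0], [-3.03, 3.03]. Speed limits (rad/s): [2.39, 2.39, 3.01, 3.14, 3.14, 3.14].

## Interface

Orientations are given as [roll, pitch, yaw] about the fixed x, y, z axes, in that order (R = Rz(yaw) Ry(pitch) Rx(roll)).
In Python, from station import get_state, grab_frame, job_done, tcp_to_grasp gives the robot as it stands.
- The arm moves only by the tool drive_tool, never from a script. Its argument "moves" is a list of rows, each a list of 7 numbers: the shift along the tool's x, y, z in mm, then the turn, a rotation vector about the tool's x, y, z in degrees, then the closure, from -1 (fully open) to 1 (shut), so that 0 is half open. In form: [[dx, dy, dz, ax, ay, az, claw], ...]. A call has 1 to 12 rows; each row is the pose to reach, as a shift and turn from the pose commanded when the call began, along the tool's axes at that moment; what a row does not reach only later rows make up. A row lasts 1/8 s, in which the tool goes at most 62.5 mm and 10.7 degrees, less where a joint would pass 70% of its speed; a pose out of reach is approached as far as the arm can. A call with a gripper value outside its range is refused whole. The fingers move at their own pace and stop on an object; "grip_force" is the grip in N (left out, the last holds). Time passes only in rows, so rows that repeat a pose let the fingers close. It gives the time, the measured TCP pose, the force and the opening at its end, in the units of the state.
- get_state(): the state, without advancing time (a new reading comes with each control period).
- grab_frame(name): name is "side" or "top" or "wrist"; returns a dict with "img" (384x512x3 uint8, red, green, blue), "range_z" (384x512 float32, m along the optical axis (not along the pixel's ray), 0 where there is no reading), "fovy" (degrees; the focal length in pixels is half the picture's height over the tangent of half this angle, whatever the lens; pixels are square), "cx", "cy" (the principal point, pixels), "k1" (the pictures are not rectified: a ray, as slopes to the right and down, at radius r is drawn at 1 + k1 r^2 times it, then the intrinsics apply), "rvec" (rotation vector, rad) and "tvec" (3), from world to camera coordinates, as OpenCV has them. Camera axes: x right, y down, z forward; pixel columns grow to the right and rows downward; lengths in m; the calibration is good to about 2 mm. A picture is of the moment at which its call begins.
- job_done(): hands the job in, once; it reports no verdict.
The state is a dict: "t": time; "q": joint angles; "qd": joint speeds; "joint_efforts": joint torques, N m; "eef_pos": TCP position; "ee_rot": TCP orientation; "force": force on the tool from outside, world axes, zero at the start; "moment": the same for the moment, N m; "width": finger opening in m.
Only numpy, scipy, OpenCV 4.12 (cv2) and the standard library are available. Lean on these libraries where they do the work, as an engineer would, in place of code of your own. Each camera call takes 0.05 s, during which the arm holds its last target. There are 200 camera calls.

## Task

The four lenses standing on the shelf have been left with their front glass bare. Take the four lens caps from the top acrylic tier and put each one on the lens it fits by size, lowered gently so that it sits flat and fully home in the front rim. Leave the lenses standing where they are and the glass filter lying in its place.

Things in the scene. Friction and masses are not known exactly. Their poses are not given: they have to be found in the camera images.
- cap_38: The smallest of four round black plastic lens caps: a disc 38 mm across and 10 mm thick with a narrower round spigot 25 mm across and 4 mm deep under it, 14 mm high in all. It lies spigot down, face up, on the top tier. Origin: centre of the spigot's underside, so the disc's smooth side runs from 4 to 14 mm above it; z up. It fits lens_38.
- cap_47: The second smallest of four round black plastic lens caps: a disc 47 mm across and 10 mm thick with a narrower round spigot 34 mm across and 4 mm deep under it, 14 mm high in all. It lies spigot down, face up, on the top tier. Origin: centre of the spigot's underside, so the disc's smooth side runs from 4 to 14 mm above it; z up. It fits lens_47.
- cap_56: The second largest of four round black plastic lens caps: a disc 56 mm across and 10 mm thick with a narrower round spigot 43 mm across and 4 mm deep under it, 14 mm high in all. It lies spigot down, face up, on the top tier. Origin: centre of the spigot's underside, so the disc's smooth side runs from 4 to 14 mm above it; z up. It fits lens_56.
- cap_65: The largest of four round black plastic lens caps: a disc 65 mm across and 10 mm thick with a narrower round spigot 52 mm across and 4 mm deep under it, 14 mm high in all. It lies spigot down, face up, on the top tier. Origin: centre of the spigot's underside, so the disc's smooth side runs from 4 to 14 mm above it; z up. It fits lens_65.
- lens_38: Loose black lens with the smallest front, 62 mm tall, standing with its bare glass up. Barrel 57 mm across, narrowing over the top 24 mm to a front rim 38 mm across outside, 32 mm inside, with a recess 7 mm deep to the glass. Capped, the disc lies on the rim, the spigot in the recess with 3.5 mm play all round, the cap's origin 58 mm above the lens's. Origin: centre of the underside; z up.
- lens_47: Loose black lens with the second smallest front, 78 mm tall, standing with its bare glass up. Barrel 60 mm across, narrowing over the top 24 mm to a front rim 47 mm across outside, 41 mm inside, with a recess 7 mm deep to the glass. Capped, the disc lies on the rim, the spigot in the recess with 3.5 mm play all round, the cap's origin 74 mm above the lens's. Origin: centre of the underside; z up.
- lens_56: Loose black lens with the second largest front, 95 mm tall, standing with its bare glass up. Barrel 65 mm across, narrowing over the top 24 mm to a front rim 56 mm across outside, 50 mm inside, with a recess 7 mm deep to the glass. Capped, the disc lies on the rim, the spigot in the recess with 3.5 mm play all round, the cap's origin 91 mm above the lens's. Origin: centre of the underside; z up.
- lens_65: Loose black lens with the largest front, 115 mm tall, standing with its bare glass up. Barrel 72 mm across, narrowing over the top 24 mm to a front rim 65 mm across outside, 59 mm inside, with a recess 7 mm deep to the glass. Capped, the disc lies on the rim, the spigot in the recess with 3.5 mm play all round, the cap's origin 111 mm above the lens's. Origin: centre of the underside; z up.
- filter: A bystander among the caps: a screw-in lens filter, a bare aluminium ring 60 mm across and 7 mm high with clear glass in it, lying loose on the top tier. Origin: centre of its underside.
- tiers: Three stacked tiers of smoke-grey acrylic, fixed, 250 mm (x) by 360 mm (y); origin: centre of the underside. Caps and filter lie on the pale felt of the top tier, 146 mm above it, inside an edge that reaches 156 mm. A closed grey dry box, 74 by 84 mm, 48 mm high, is fixed on the felt at x = 58, y = 124 mm. The lower tiers hold a telephoto lens and a filter wrench, not needed.
Things that resemble listed ones, but are neither listed nor needed, are in the scene too. What is shaped like the cap_56 but blue is not meant.

How it is judged:
At the end, for the whole second after the job is handed in: Each cap lies on the lens of its own size, centred within 6 mm, level within 0.06 rad and seated on the rim within 2 mm in height; the lenses stand upright within 30 mm of their places, the filter lies within 20 mm of its place; caps and lenses are released and at rest (horizontal distance between cap_38 and lens_38 below 0.006 m and z of cap_38 in the frame of lens_38 between 0.056 and 0.06 m and angle between each of cap_38, cap_47, cap_56, cap_65's own z axis and vertical below 0.06 rad and angle between each of lens_38, lens_47, lens_56, lens_65's own z axis and vertical below 0.05 rad and distance of each of lens_38, lens_47, lens_56, lens_65 from where it was at the start of the episode below 0.03 m and linear speed of each of cap_38, lens_38, cap_47, lens_47, cap_56, lens_56, cap_65, lens_65 below 0.02 m/s and horizontal distance between cap_47 and lens_47 below 0.006 m and z of cap_47 in the frame of lens_47 between 0.072 and 0.076 m and horizontal distance between cap_56 and lens_56 below 0.006 m and z of cap_56 in the frame of lens_56 between 0.089 and 0.093 m and horizontal distance between cap_65 and lens_65 below 0.006 m and z of cap_65 in the frame of lens_65 between 0.109 and 0.113 m and distance of filter from where it was at the start of the episode below 0.02 m); the robot touches nothing.
It fails at once if a lens knocked over or moved more than 40 mm from its place (angle between any of lens_38, lens_47, lens_56, lens_65's own z axis and vertical above 0.35 rad or distance of any of lens_38, lens_47, lens_56, lens_65 from where it was at the start of the episode above 0.04 m).
It fails at once if a cap dropped on its lens from more than about 18 mm ((horizontal distance between cap_38 and lens_38 below 0.025 m and z of cap_38 in the frame of lens_38 below 0.083 m and linear speed of cap_38 above 0.6 m/s) or (horizontal distance between cap_47 and lens_47 below 0.025 m and z of cap_47 in the frame of lens_47 below 0.099 m and linear speed of cap_47 above 0.6 m/s) or (horizontal distance between cap_56 and lens_56 below 0.025 m and z of cap_56 in the frame of lens_56 below 0.116 m and linear speed of cap_56 above 0.6 m/s) or (horizontal distance between cap_65 and lens_65 below 0.025 m and z of cap_65 in the frame of lens_65 below 0.136 m and linear speed of cap_65 above 0.6 m/s)).
It fails at once if the glass filter pushed or carried more than 25 mm from its place (distance of filter from where it was at the start of the episode above 0.025 m).
It also fails if it takes over 96 s, if anything falls off the work surface, if the arm or the gripper's body presses on something with over 40 N, if the wrist force passes 120 N, or if a joint passes its speed limit or range.

## Working session

There is one attempt and no reset: what is moved stays moved. The work goes in short steps, Python scripts to look and compute and a tool call to move; the robot and the scene stay as the last step left them, time stands still between calls to the robot, and variables do not carry over. Pictures are saved under pics/ and viewed, about 12 in all and at most 16, crops included, and the job is handed in when it is done.

Besides the shell and the picture viewer there is one more tool, called by a JSON object that holds its "api" and its "payload". drive_tool: Moves the arm, as the interface text tells. Its arguments: {"type":"object","properties":{"moves":{"type":"array"},"grip_force":{"type":"number"}},"required":["moves"]}

```bash
mkdir -p pics; ls
cat > h.py <<'E'
import numpy as np, cv2
from station import get_state, grab_frame, tcp_to_grasp
def save(n,img): cv2.imwrite('pics/'+n+'.png',img[:,:,::-1])
def cam(f):
    fl=f['img'].shape[0]/2/np.tan(np.radians(f['fovy'])/2)
    R=cv2.Rodrigues(np.array(f['rvec'],float))[0]; t=np.array(f['tvec'],float)
    return fl,R,t
def rays(f,uv):
    fl,R,t=cam(f); uv=np.atleast_2d(uv).astype(float)
    d=(uv-[f['cx'],f['cy']])/fl; s=d.copy()
    for _ in range(20): s=d/(1+f['k1']*(s**2).sum(1,keepdims=True))
    c=np.c_[s,np.ones(len(s))]
    return c,R,t
def toplane(f,uv,z):
    c,R,t=rays(f,uv); o=-R.T@t; d=c@R
    return o+d*((z-o[2])/d[:,2])[:,None]
def cloud(f):
    h,w=f['range_z'].shape; v,u=np.mgrid[:h,:w]
    c,R,t=rays(f,np.c_[u.ravel(),v.ravel()])
    P=(c*f['range_z'].reshape(-1,1)-t)@R
    P[f['range_z'].ravel()==0]=np.nan
    return P.reshape(h,w,3)
def proj(f,P):
    fl,R,t=cam(f); c=np.atleast_2d(P)@R.T+t; s=c[:,:2]/c[:,2:]
    return s*(1+f['k1']*(s**2).sum(1,keepdims=True))*fl+[f['cx'],f['cy']]
E
python3 - <<'E'
from h import *
import pickle
print(get_state(),tcp_to_grasp)
F={n:grab_frame(n) for n in('side','top','wrist')}
pickle.dump(F,open('F0.pkl','wb'))
for n,f in F.items():
    save(n+'0',f['img']); print(n,f['fovy'],f['k1'],f['cx'],f['cy'],-cam(f)[1].T@cam(f)[2], (f['range_z']>0).mean())
save('pair0',cv2.resize(np.hstack([F['side']['img'],F['wrist']['img']]),(800,300)))
E
```

```text
pics
{'t': 0.0, 'q': array([ 1.49111423e+00,  3.59375448e-01,  1.10551485e-02, -3.62317351e-04,
       -1.22410502e+00, -2.88090305e-01]), 'qd': array([ 0.00037646, -0.0007287 , -0.00025038, -0.00087971, -0.00027594,
        0.001392  ]), 'joint_efforts': array([ 6.01464103e-05, -5.82714379e+01,  2.93054491e+01,  6.99716941e+00,
        6.95739698e-03, -1.40613656e-04]), 'eef_pos': array([0.24262222, 0.62967238, 0.40372604]), 'ee_rot': array([-3.14145634e+00, -1.65864102e-03, -1.93869223e+00]), 'force': array([ 0.83256488, -0.50707687,  0.13063537]), 'moment': array([ 0.01909958,  0.03301852, -0.05345741]), 'width': 0.08753928706866117} 0.1593
side 53.54839603967772 -0.09612779342865366 257.82617997890304 191.81803901123845 [0.06964591 0.60639615 0.54204671] 0.9960072835286459
top 54.788391583465796 0.008109001840277446 253.97724049489688 191.89180550471698 [0.37500927 0.05363579 0.98174687] 0.9957427978515625
wrist 70.93031717072299 -0.05956031637168835 256.27917214465634 191.48333448352813 [0.30666512 0.60605273 0.3825362 ] 0.9586283365885416
```

View pics/top0.png

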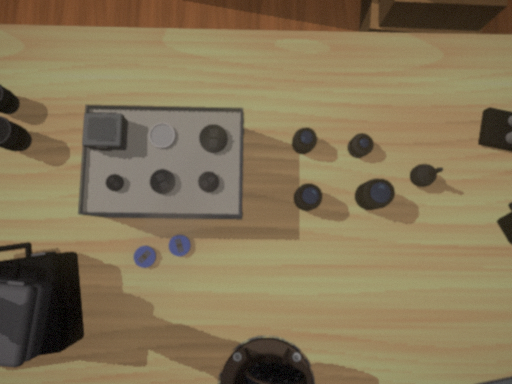

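View pics/pair0.png

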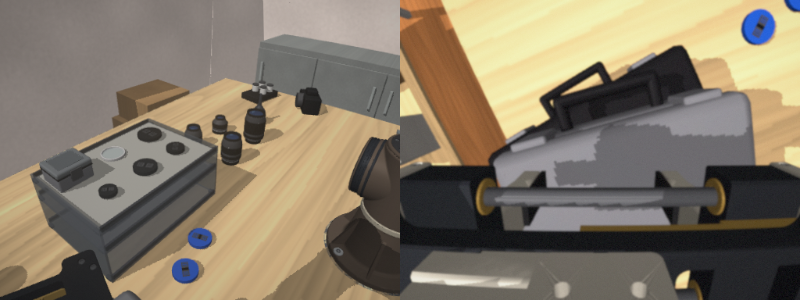

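The top view shows black round caps at (115,183), (163,182), (208,182) and (214,138). The filter is at (162,136), blue lookalikes at (145,257) and (180,245), and lens-like objects at (305,141), (360,146), (309,197), (377,193) and (424,176). The last one has a side handle. Next I'll measure heights and sizes.

Run:
```python
from h import *
import pickle
F=pickle.load(open('F0.pkl','rb')); f=F['top']; P=cloud(f); img=f['img']
g=img.max(2)
print('felt z',np.nanmedian(P[155:165,185:195,2]),'table',np.nanmedian(P[270:280,300:310,2]), P[215,85],P[112,240])
# caps: dark on felt, at cap top height 
felt=np.nanmedian(P[155:165,185:195,2])
m=np.zeros(g.shape,np.uint8); m[112:210,90:238]=(g[112:210,90:238]<85)
n,l,s,c=cv2.connectedComponentsWithStats(m)
for i in range(1,n):
    if s[i,4]>60:
        z=np.nanmedian(P[...,2][l==i]); 
        pts=np.argwhere(l==i)[:,::-1]; h=cv2.convexHull(pts.astype(np.float32))
        A=cv2.contourArea(h); (e)=cv2.fitEllipse(h); W=toplane(f,[e[0]],z)[0]
        fl=cam(f)[0]; print('cap',c[i].round(1),s[i],'z',z.round(4),W.round(4),'diam mm',(np.sqrt(s[i,4]*4/np.pi)*(0.9817-z)/fl*1e3).round(1))
# lenses: height clusters
Z=P[...,2]
for (u,v) in [(305,141),(360,146),(309,197),(377,193),(424,176),(162,136)]:
    S=Z[v-22:v+23,u-25:u+26]; Q=P[v-22:v+23,u-25:u+26]; 
    zt=np.nanpercentile(S[S>0.02],95) if u!=162 else felt+.007
    k=S>zt-0.012; q=Q[k]
    if u!=162: 
        lo,hi=np.nanpercentile(q[:,:2],[1,99],axis=0); print('lens',u,v,'top',zt.round(4),'mid',((lo+hi)/2).round(4),'ext',((hi-lo)*1e3).round(1))
save('lens_crop',cv2.resize(img[110:225,280:460],None,fx=4.4,fy=4.4,interpolation=cv2.INTER_CUBIC))
```

```text
felt z 0.1467101839219828 table 0.00028330301152237154 [0.42213015 0.4794271  0.00060895] [0.65619368 0.0738015  0.15246449]
cap [115.9 138.8] [ 90 115  39  37 441] z 0.1744 [0.6048 0.3745 0.1744] diam mm 51.6
cap [102.7 128.8] [ 90 117  27  25 569] z 0.1945 [0.6001 0.3696 0.1945] diam mm 57.2
cap [213.4 138.3] [200 125  28  28 614] z 0.1604 [0.5912 0.1329 0.1604] diam mm 62.0
cap [162.3 181.2] [150 169  25  25 473] z 0.1605 [0.4914 0.2443 0.1605] diam mm 54.4
cap [208.6 181.6] [199 172  21  20 329] z 0.1604 [0.4918 0.1412 0.1604] diam mm 45.4
cap [114.7 182.5] [106 175  18  16 236] z 0.1606 [0.4873 0.3489 0.1606] diam mm 38.4
lens 305 141 top 0.0782 mid [ 0.6222 -0.091 ] ext [46.6 48.5]
lens 360 146 top 0.0618 mid [ 0.6128 -0.243 ] ext [37.1 38.5]
lens 309 197 top 0.0957 mid [ 0.4721 -0.0957] ext [52.8 53.7]
lens 377 193 top 0.1151 mid [ 0.4793 -0.2614] ext [61.2 61.6]
lens 424 176 top 0.1149 mid [ 0.5346 -0.4002] ext [10.3  9. ]
```

View pics/lens_crop.png

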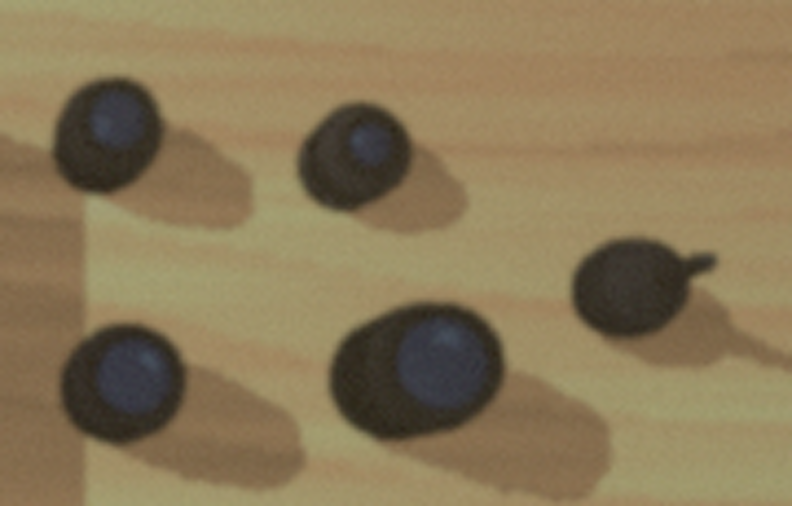

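Matches so far, in (x, y) metres, all consistent with the given sizes and heights:

| Size | Cap | Lens |
|---|---|---|
| 38 | (.487, .349) | (.613, -.243) |
| 47 | (.492, .141) | (.622, -.091) |
| 56 | (.491, .244) | (.472, -.096) |
| 65 | (.591, .133) | (.479, -.261) |

Lookalikes I'm rejecting are the blue discs at px (145,257) and (180,245), and the handled object at (424,176), which has no blue glass in the crop. I'll work from smallest to largest, starting by hovering over cap_38.

```bash
cat >> h.py <<'E'
from scipy.spatial.transform import Rotation as Ro
def go(x,y,tip,yaw,s=None):
    """shift (mm) and turn (deg) in tool axes from the measured pose to fingertip point (x,y,tip), tool down, yaw deg"""
    s=s or get_state(); R=Ro.from_euler('xyz',s['ee_rot']); T=Ro.from_euler('xyz',[180,0,yaw],degrees=True)
    d=R.inv().apply(np.array([x,y,tip+.178])-s['eef_pos'])*1e3; r=(R.inv()*T).as_rotvec(degrees=True)
    print('go',d.round(1),r.round(2),'t',round(s['t'],2)); return d,r
E
python3 - <<'E'
from h import *
go(.487,.349,.215,-90)
go(.487,.349,.26,-90)
import pickle
P=cloud(pickle.load(open('F0.pkl','rb'))['top']); P2=cloud(pickle.load(open('F0.pkl','rb'))['wrist'])
print(np.nanmax(P[230:,:100,2]),np.nanmax(P[...,2]), np.nanpercentile(P2[:150,:,2],[50,99]))
E
```

```text
go [ 174.  -329.    11.2] [ 1.000e-02 -7.000e-02 -2.108e+01] t 0.15
go [ 174.1 -329.   -33.8] [ 1.000e-02 -7.000e-02 -2.108e+01] t 0.15
0.2159811022188833 0.25685912386100906 [-0.00111371  0.20769547]
```

{"api": "drive_tool", "payload": {"moves": [[0,0,-34,0,0,0,0.1],[58,-110,-34,0,0,-7,0.1],[116,-219,-34,0,0,-14,0.1],[174,-329,-34,0,0,-21,0.1],[174,-329,-34,0,0,-21,0.1],[174,-329,-34,0,0,-21,0.1],[174,-329,-34,0,0,-21,0.1],[174,-329,-34,0,0,-21,0.1],[174,-329,-34,0,0,-21,0.1],[174,-329,-34,0,0,-21,0.1]]}}

```text
t: 1.4
eef_pos: [0.4865, 0.35, 0.4385]
ee_rot: [3.141, 0.0, -1.571]
force: [-0.0, 0.1, 0.2]
width: 0.0392
```

Run:
```python
from h import *
import pickle
f=grab_frame('wrist'); s=get_state(); pickle.dump((f,s),open('W1.pkl','wb'))
print(s['t'],s['eef_pos'],s['ee_rot'],s['width'],s['force'])
save('w1',f['img']); print(proj(f,[[.487,.349,.16],[.491,.244,.16]]))
go(.487,.349,.151,-90)
```

```text
1.45 [0.48644717 0.35012916 0.43857216] [ 3.14142144e+00 -1.78747922e-05 -1.57046817e+00] 0.03945520984214771 [-0.71621165  0.81948504  0.93604801]
[[258.34027624 191.61701498]
 [364.01825164 187.66012359]]
go [  1.1  -0.6 109.6] [ 0.01 -0.    0.02] t 1.45
```

View pics/w1.png

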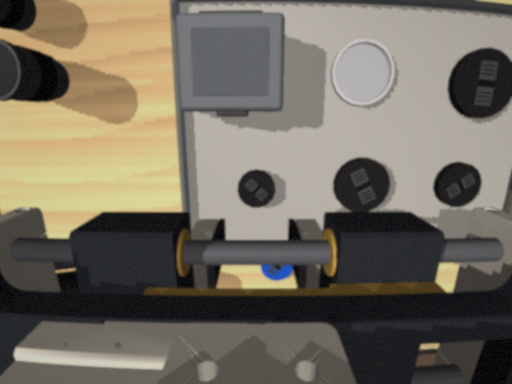

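The wrist view shows cap_38 at (257,188), cap_56 at (362,185), cap_47 at (458,184), cap_65 at (483,83) and the filter at (363,72). cap_38 is directly under the grasp point. I'll refine the cap positions from this view.

```bash
cat >> h.py <<'E'
def discs(f,cent,z,win=45,thr=70):
    for u,v in cent:
        a,b=max(v-win,0),max(u-win,0); g=cv2.GaussianBlur(f['img'][a:v+win,b:u+win].max(2),(3,3),0)
        n,l,s,c=cv2.connectedComponentsWithStats((g<thr).astype(np.uint8))
        i=l[v-a,u-b]; h=cv2.convexHull(np.argwhere(l==i)[:,::-1].astype(np.float32))[:,0]+[b,a]
        W=toplane(f,h,z)[:,:2].astype(np.float32); e=cv2.fitEllipse(W); print((u,v),'c',np.round(e[0],4),'d mm',np.round(np.array(e[1])*1e3,1))
E
python3 - <<'E'
from h import *
import pickle
f,s=pickle.load(open('W1.pkl','rb'))
discs(f,[(257,194),(355,190),(458,190),(470,83)],.160)
P=cloud(f); print('felt',np.nanmedian(P[140:150,240:270,2]),'capz',P[183,256],P[181,370])
m=(f['range_z']>0)
E
```

```text
(257, 194) c [0.4902 0.351 ] d mm [35.1 36.3]
(355, 190) c [0.4636 0.2423] d mm [ 78.9 114. ]
(458, 190) c [0.4946 0.1467] d mm [44.1 50.6]
(470, 83) c [0.5922 0.1375] d mm [62.7 69.8]
felt 0.1446669824690602 capz [0.49550076 0.35130511 0.15900961] [0.49752849 0.23815427 0.15885697]
```

{"api": "drive_tool", "payload": {"moves": [[0,-3.5,0,0,0,0,-0.36],[0,-3.5,50,0,0,0,-0.36],[0,-3.5,90,0,0,0,-0.36],[0,-3.5,103,0,0,0,-0.36],[0,-3.5,109,0,0,0,-0.36],[0,-3.5,109,0,0,0,-0.36],[0,-3.5,109,0,0,0,-0.36],[0,-3.5,109,0,0,0,0.5],[0,-3.5,109,0,0,0,0.5],[0,-3.5,109,0,0,0,0.5],[0,-3.5,109,0,0,0,0.5]], "grip_force": 15}}

```text
t: 2.82
eef_pos: [0.4907, 0.3492, 0.3299]
ee_rot: [-3.141, 0.0, -1.572]
force: [-0.9, 0.2, 1.9]
width: 0.0375
```

The opening is 37.5 mm, so the cap is gripped. I'll lift and go to a viewpoint short of the lenses to measure all four from the wrist.

{"api": "drive_tool", "payload": {"moves": [[0,0,-30,0,0,0,0.5],[0,0,-70,0,0,0,0.5],[50,0,-100,0,0,0,0.5],[519,35,-120,0,0,0,0.5],[519,35,-120,0,0,0,0.5],[519,35,-120,0,0,0,0.5],[519,35,-120,0,0,0,0.5],[519,35,-120,0,0,0,0.5],[519,35,-120,0,0,0,0.5],[519,35,-120,0,0,0,0.5],[519,35,-120,0,0,0,0.5],[519,35,-120,0,0,0,0.5]]}}

```text
t: 4.32
eef_pos: [0.4545, -0.1717, 0.4495]
ee_rot: [3.141, -0.0, -1.576]
force: [-0.5, 1.1, -1.1]
width: 0.0372
```

{"api": "drive_tool", "payload": {"moves": [[0,0,0,0,0,0,0.5],[0,0,0,0,0,0,0.5],[0,0,0,0,0,0,0.5]]}}

```text
t: 4.7
eef_pos: [0.4552, -0.169, 0.4497]
ee_rot: [-3.141, 0.0, -1.571]
force: [0.3, 0.4, 0.5]
width: 0.0369
```

Run:
```python
from h import *
import pickle
f=grab_frame('wrist'); s=get_state(); pickle.dump((f,s),open('W2.pkl','wb'))
print(s['t'],s['eef_pos'],s['ee_rot'],s['width'],s['force'])
save('w2',f['img']); print(proj(f,[[.6222,-.091,.078],[.6128,-.243,.062],[.4721,-.0957,.095],[.4793,-.2614,.115]]).round())
go(.613,-.243,.13,-90)
```

```text
4.75 [ 0.45517203 -0.16904985  0.44970799] [-3.14143783e+00  5.86871872e-05 -1.57067851e+00] 0.037159297127223566 [-0.06624106 -0.20144966  0.16730124]
[[192.  37.]
 [316.  48.]
 [198. 163.]
 [336. 160.]]
go [  74.  -157.8  141.7] [-0.01  0.    0.01] t 4.75
```

View pics/w2.png

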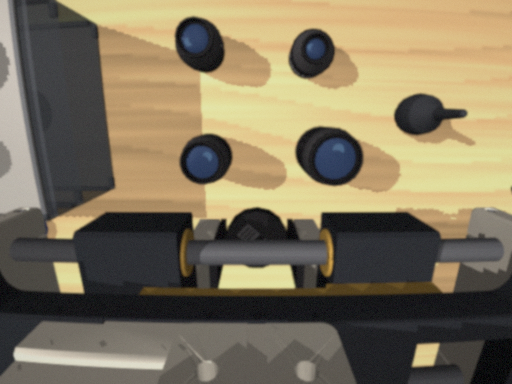

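The wrist view shows the glass fronts at (194,40) for lens_47, (316,48) for 38, (202,161) for 56 and (334,158) for 65, close to the projections of the top-camera estimates. The cap is in the grip at (256,237).

```bash
cat >> h.py <<'E'
def lens(f,L):
    P=cloud(f); im=f['img'].astype(int); blue=((im[...,2]-im[...,0]>12)&(im[...,2]>40)).astype(np.uint8)
    n,l,s,c=cv2.connectedComponentsWithStats(blue)
    for k,(u,v,zt,ro,ri) in L.items():
        i=l[v-8:v+9,u-8:u+9]; i=np.bincount(i[i>0]).argmax() if (i>0).any() else 0
        q=P[v-40 if v>40 else 0:v+40,u-40:u+40].reshape(-1,3); q=q[np.abs(q[:,2]-zt)<.0035][:,:2]
        med=np.median(q,0); q=q[np.linalg.norm(q-med,axis=1)<ro*.75]; (c1,r1)=cv2.minEnclosingCircle(q.astype(np.float32))
        h=cv2.convexHull(np.argwhere(l==i)[:,::-1].astype(np.float32))[:,0]
        W=toplane(f,h,zt-.0035)[:,:2].astype(np.float32); e=cv2.fitEllipse(W)
        print(k,'rim depth c',np.round(c1,4),'d',round(2e3*r1,1),len(q),'mean',q.mean(0).round(4),'| glass c',np.round(e[0],4),'d',np.round(np.array(e[1])*1e3,1))
E
python3 - <<'E'
from h import *
import pickle
L={47:(194,40,.078,.047,.041),38:(316,48,.062,.038,.032),56:(202,161,.095,.056,.05),65:(334,158,.115,.065,.059)}
lens(pickle.load(open('W2.pkl','rb'))[0],L)
L={47:(307,137,.078,.047,.041),38:(364,142,.062,.038,.032),56:(311,195,.095,.056,.05),65:(380,193,.115,.065,.059)}
lens(pickle.load(open('F0.pkl','rb'))['top'],L)
f=pickle.load(open('W2.pkl','rb'))[0]
for p in [(316,48),(194,40),(202,161),(334,158),(350,240-130)]: print(cloud(f)[p[1],p[0]].round(4))
E
```

```text
47 rim depth c [ 0.6221 -0.0923] d 48.3 326 mean [ 0.6224 -0.0922] | glass c [ 0.6215 -0.0935] d [33.6 34.3]
38 rim depth c [ 0.6145 -0.2434] d 37.8 238 mean [ 0.6153 -0.2434] | glass c [ 0.6135 -0.2426] d [25.6 26.1]
56 rim depth c [ 0.4727 -0.0984] d 56.5 329 mean [ 0.4735 -0.0982] | glass c [ 0.4734 -0.0994] d [41.8 42.6]
65 rim depth c [ 0.4806 -0.2626] d 65.6 422 mean [ 0.4805 -0.2631] | glass c [ 0.4805 -0.261 ] d [49.9 50.6]Traceback (most recent call last):
  File "<stdin>", line 6, in <module>
  File "h.py", line 46, in lens
    W=toplane(f,h,zt-.0035)[:,:2].astype(np.float32); e=cv2.fitEllipse(W)
                                                        ~~~~~~~~~~~~~~^^^
cv2.error: OpenCV(4.12.0) /io/opencv/modules/imgproc/src/shapedescr.cpp:361: error: (-201:Incorrect size of input array) There should be at least 5 points to fit the ellipse in function 'fitEllipseNoDirect'
```

{"api": "drive_tool", "payload": {"moves": [[25,-53,40,0,0,0,0.5],[50,-107,90,0,0,0,0.5],[74.5,-160,140,0,0,0,0.5],[74.5,-160,165,0,0,0,0.5],[74.5,-160,180,0,0,0,0.5],[74.5,-160,188,0,0,0,0.5],[74.5,-160,188,0,0,0,0.5],[74.5,-160,188,0,0,0,0.5]]}}

```text
t: 5.75
eef_pos: [0.6151, -0.2442, 0.2639]
ee_rot: [-3.138, -0.001, -1.571]
force: [-0.0, 0.9, -0.6]
width: 0.0373
```

Run:
```python
from h import *
import pickle
f=grab_frame('wrist'); s=get_state(); pickle.dump((f,s),open('W3.pkl','wb'))
print(s['t'],s['eef_pos'],s['ee_rot'],s['width'],s['force'])
save('w3',f['img'])
g=grab_frame('side');p=proj(g,[.6145,-.2434,.07])[0].astype(int);print(p)
go(.615,-.2435,.2419-.178,-90)
```

```text
5.8 [ 0.6150415  -0.24427208  0.26387022] [-3.13835019e+00 -4.75153643e-04 -1.57154940e+00] 0.036991083095330286 [-0.37854237  0.84046196 -0.95007465]
[281 146]
go [-0.8  0.1 21.7] [-0.17 -0.02 -0.05] t 5.85
```

View pics/w3.png

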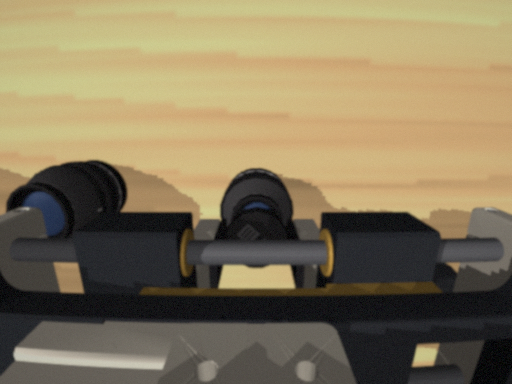

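The cap at (257,232) is centred left to right over lens_38 at (257,205). I'll lower it now.

{"api": "drive_tool", "payload": {"moves": [[-0.7,0,7,0,0,0,0.5],[-0.7,0,13,0,0,0,0.5],[-0.7,0,17,0,0,0,0.5],[-0.7,0,19.5,0,0,0,0.5],[-0.7,0,20.5,0,0,0,0.5],[-0.7,0,20.5,0,0,0,0.5],[-0.7,0,20.5,0,0,0,0.5]]}}

```text
t: 6.72
eef_pos: [0.6148, -0.2438, 0.2419]
ee_rot: [3.141, -0.0, -1.572]
force: [-2.5, 1.0, 6.5]
width: 0.0372
```

Contact came at exactly the predicted seated height. I'll release and back off upwards.

{"api": "drive_tool", "payload": {"moves": [[0,0,0,0,0,0,0.0],[0,0,0,0,0,0,-0.3],[0,0,0,0,0,0,-0.3],[0,0,0,0,0,0,-0.3],[0,0,-15,0,0,0,-0.3],[0,0,-50,0,0,0,-0.3],[0,0,-100,0,0,0,-0.3],[0,0,-150,0,0,0,-0.3],[0,0,-150,0,0,0,-0.3]]}}

```text
t: 7.85
eef_pos: [0.6157, -0.2441, 0.3979]
ee_rot: [-3.132, -0.002, -1.571]
force: [1.1, -0.2, -1.2]
width: 0.0574
```

Run:
```python
from h import *
import pickle
f=grab_frame('wrist'); s=get_state(); pickle.dump((f,s),open('W4.pkl','wb'))
print(s['t'],s['eef_pos'],s['ee_rot'],s['width'],s['force'])
save('w4',f['img'][120:300,130:400])
P=cloud(f); q=P.reshape(-1,3); q=q[np.linalg.norm(q[:,:2]-[.6145,-.2434],axis=1)<.026]; q=q[q[:,2]>.06]
print(len(q),np.nanpercentile(q[:,2],[5,50,95]), proj(f,[.6145,-.2434,.072]))
go(.4946,.1417,.151,-90); go(.4946,.1417,.22,-90)
```

```text
7.9 [ 0.61505777 -0.24389395  0.39484732] [-3.13590348e+00 -8.21010420e-04 -1.57196843e+00] 0.056877424810156445 [-0.22948828  0.04219436 -0.36383602]
1394 [0.06900027 0.07128047 0.32567528] [[255.81861393 185.24168141]]
go [-385.5  121.3   64.8] [-0.33 -0.05 -0.07] t 7.9
go [-385.4  120.9   -4.2] [-0.33 -0.05 -0.07] t 7.9
```

View pics/w4.png

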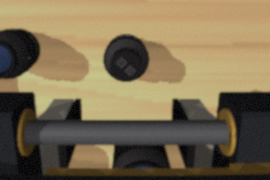

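cap_38 is seated: its top measures .0713 against .072 expected, and it looks concentric. Next is cap_47.

{"api": "drive_tool", "payload": {"moves": [[-60,19,-25,0,0,0,-0.5],[-386,121,-25,0,0,0,-0.5],[-386,121,-25,0,0,0,-0.5],[-386,121,-25,0,0,0,-0.5],[-386,121,-25,0,0,0,-0.5],[-386,121,-25,0,0,0,-0.5],[-386,121,-25,0,0,0,-0.5],[-386,121,-25,0,0,0,-0.5],[-386,121,-25,0,0,0,-0.5],[-386,121,-25,0,0,0,-0.5],[-386,121,-25,0,0,0,-0.5]]}}

```text
t: 9.28
eef_pos: [0.4946, 0.1416, 0.416]
ee_rot: [3.141, -0.0, -1.574]
force: [-0.5, -0.6, 0.3]
width: 0.0656
```

Run:
```python
from h import *
import pickle
f=grab_frame('wrist'); s=get_state(); pickle.dump((f,s),open('W5.pkl','wb'))
print(s['t'],s['eef_pos'],s['ee_rot'],s['width'],s['force'])
save('w5',f['img'])
C=[(.494,.143),(.492,.246),(.592,.136)]
pts=[tuple(map(int,p)) for p in proj(f,[[*c,.16] for c in C]).round()]; print(pts)
for p in pts:
    try: discs(f,[p],.16,thr=60)
    except Exception as e: print(e)
P=cloud(f)
for c,r in zip(C,(.0235,.028,.0325)):
    q=P.reshape(-1,3); q=q[(np.linalg.norm(q[:,:2]-c,axis=1)<r+.01)&(np.abs(q[:,2]-.159)<.005)]
    print(np.round(cv2.minEnclosingCircle(q[:,:2].astype(np.float32))[0],4),cv2.minEnclosingCircle(q[:,:2].astype(np.float32))[1],q.mean(0),len(q))
go(.494,.143,.151,-90)
```

```text
9.325 [0.49460976 0.14164064 0.41607344] [ 3.14142932e+00 -1.81060355e-04 -1.57340341e+00] 0.06534453682156069 [0.05422106 0.58207848 0.0975237 ]
[(256, 199), (144, 201), (264, 85)]
(256, 199) c [0.4948 0.1421] d mm [43.1 44.8]
(144, 201) c [0.482  0.2569] d mm [56.  97.2]
(264, 85) c [0.5927 0.1335] d mm [61.2 61.2]
[0.4932 0.142 ] 0.023687198758125305 [0.4942774  0.14217217 0.15861016] 1964
[0.4927 0.2447] 0.028197692707180977 [0.49704029 0.24289884 0.15851774] 2332
[0.5931 0.1339] 0.03253602236509323 [0.59371182 0.13381826 0.15884629] 4939
go [-1.4  0.6 87.1] [ 0.01 -0.01 -0.15] t 9.32
```

{"api": "drive_tool", "payload": {"moves": [[-0.4,0.6,40,0,0,0,-0.5],[-0.4,0.6,70,0,0,0,-0.5],[-0.4,0.6,80,0,0,0,-0.5],[-0.4,0.6,86,0,0,0,-0.5],[-0.4,0.6,86,0,0,0,-0.5],[-0.4,0.6,86,0,0,0,-0.5],[-0.4,0.6,86,0,0,0,0.4],[-0.4,0.6,86,0,0,0,0.4],[-0.4,0.6,86,0,0,0,0.4],[-0.4,0.6,86,0,0,0,0.4]]}}

```text
t: 10.58
eef_pos: [0.4938, 0.1428, 0.3304]
ee_rot: [-3.141, 0.0, -1.572]
force: [-0.3, 0.1, 3.4]
width: 0.0463
```

Run:
```python
from h import *
s=get_state();print(s['t'],s['eef_pos'],s['width'],s['force'])
go(.6225,-.0925,s['eef_pos'][2]-.146+.074-.178,-90)
```

```text
10.575 [0.49383988 0.14280098 0.33041826] 0.04627060379557726 [-0.26024889  0.11651229  3.41743694]
go [ 235.2 -128.9   72. ] [-0.02  0.01 -0.07] t 10.57
```

{"api": "drive_tool", "payload": {"moves": [[0,0,-30,0,0,0,0.4],[0,0,-70,0,0,0,0.4],[60,-33,-75,0,0,0,0.4],[235,-128.5,-70,0,0,0,0.4],[235,-128.5,-70,0,0,0,0.4],[235,-128.5,-70,0,0,0,0.4],[235,-128.5,-20,0,0,0,0.4],[235,-128.5,25,0,0,0,0.4],[235,-128.5,45,0,0,0,0.4],[235,-128.5,52,0,0,0,0.4],[235,-128.5,52,0,0,0,0.4],[235,-128.5,52,0,0,0,0.4]]}}

```text
t: 12.08
eef_pos: [0.6224, -0.0922, 0.2795]
ee_rot: [-3.14, 0.0, -1.572]
force: [-0.1, 0.1, 0.2]
width: 0.0461
```

Run:
```python
from h import *
s=get_state();print(s['t'],s['eef_pos'],s['ee_rot'],s['width'],s['force'])
go(.622,-.0925,.2584-.178,-90)
```

```text
12.075 [ 0.62243466 -0.09221913  0.27948976] [-3.13955429e+00  1.25922187e-04 -1.57171282e+00] 0.046133177164228475 [-0.13310076  0.06272929  0.21993413]
go [ 0.3  0.5 21.1] [-0.12  0.01 -0.05] t 12.07
```

{"api": "drive_tool", "payload": {"moves": [[0,0.3,7,0,0,0,0.4],[0,0.3,12,0,0,0,0.4],[0,0.3,16,0,0,0,0.4],[0,0.3,18.5,0,0,0,0.4],[0,0.3,19.5,0,0,0,0.4],[0,0.3,19.5,0,0,0,0.4],[0,0.3,19.5,0,0,0,0.4]]}}

```text
t: 12.95
eef_pos: [0.6218, -0.0924, 0.2588]
ee_rot: [-3.141, -0.0, -1.572]
force: [-0.7, 0.9, 0.0]
width: 0.0459
```

It is 0.4 mm above the seat with no contact, so the spigot is inside the recess. Releasing.

{"api": "drive_tool", "payload": {"moves": [[0,0,0.5,0,0,0,0.4],[0,0,0.5,0,0,0,-0.1],[0,0,0.5,0,0,0,-0.5],[0,0,0.5,0,0,0,-0.5],[0,0,0.5,0,0,0,-0.5],[0,0,-15,0,0,0,-0.5],[0,0,-50,0,0,0,-0.5],[0,0,-100,0,0,0,-0.5],[0,0,-145,0,0,0,-0.6],[0,0,-145,0,0,0,-0.6]]}}

```text
t: 14.2
eef_pos: [0.6224, -0.0926, 0.4096]
ee_rot: [-3.133, 0.0, -1.572]
force: [0.2, -0.3, -0.6]
width: 0.0698
```

```bash
cat >> h.py <<'E'
def circ(P,c,z,r,tol=.005):
    q=P.reshape(-1,3); q=q[(np.linalg.norm(q[:,:2]-c,axis=1)<r+.01)&(np.abs(q[:,2]-z)<tol)]
    m=cv2.minEnclosingCircle(q[:,:2].astype(np.float32)); print(np.round(m[0],4),'r',round(m[1],4),'z',np.median(q[:,2]).round(4),len(q))
E
python3 - <<'E'
from h import *
f=grab_frame('wrist');s=get_state();print(s['t'],s['eef_pos'],s['width'],s['force'])
circ(cloud(f),[.622,-.0925],.088,.0235)
go(.493,.245,.23,-90)
E
```

```text
14.25 [ 0.62175596 -0.09245613  0.40687088] 0.07023666023332925 [-0.78419962 -0.01065593 -0.58871597]
[ 0.6215 -0.0913] r 0.0235 z 0.0867 1247
go [-337.3  129.2   -1.6] [-0.29  0.03 -0.07] t 14.25
```

{"api": "drive_tool", "payload": {"moves": [[-50,19,-10,0,0,0,-0.6],[-337,129,-10,0,0,0,-0.6],[-337,129,-10,0,0,0,-0.6],[-337,129,-10,0,0,0,-0.6],[-337,129,-10,0,0,0,-0.6],[-337,129,-10,0,0,0,-0.6],[-337,129,-10,0,0,0,-0.6],[-337,129,-10,0,0,0,-0.6],[-337,129,-10,0,0,0,-0.6],[-337,129,-10,0,0,0,-0.6]]}}

```text
t: 15.5
eef_pos: [0.4935, 0.2437, 0.4136]
ee_rot: [3.141, -0.0, -1.574]
force: [0.3, -1.2, -0.3]
width: 0.0701
```

Run:
```python
from h import *
f=grab_frame('wrist');s=get_state();print(s['t'],s['eef_pos'],s['ee_rot'],s['width'],s['force'])
P=cloud(f); circ(P,[.4927,.2447],.159,.028); circ(P,[.593,.1337],.159,.0325)
go(.493,.2447,.152,-90)
```

```text
15.55 [0.49350892 0.24382695 0.41361705] [ 3.14150970e+00 -8.41261565e-05 -1.57372136e+00] 0.07031271037297462 [ 0.017755   -0.42873116  0.09344988]
[0.4927 0.2449] r 0.028 z 0.1586 2847
[0.5931 0.1338] r 0.033 z 0.1589 4889
go [-0.9  0.5 83.6] [ 0.   -0.   -0.17] t 15.55
```

{"api": "drive_tool", "payload": {"moves": [[-0.9,0.6,40,0,0,0,-0.6],[-0.9,0.6,66,0,0,0,-0.6],[-0.9,0.6,78,0,0,0,-0.6],[-0.9,0.6,83.5,0,0,0,-0.6],[-0.9,0.6,83.5,0,0,0,-0.6],[-0.9,0.6,83.5,0,0,0,-0.6],[-0.9,0.6,83.5,0,0,0,0.2],[-0.9,0.6,83.5,0,0,0,0.2],[-0.9,0.6,83.5,0,0,0,0.2],[-0.9,0.6,83.5,0,0,0,0.2]]}}

```text
t: 16.8
eef_pos: [0.4926, 0.2457, 0.3305]
ee_rot: [-3.141, 0.0, -1.572]
force: [-0.6, 0.3, 4.0]
width: 0.055
```

Run:
```python
from h import *
s=get_state();print(s['t'],s['eef_pos'],s['width'],s['force'])
go(.473,-.0982,s['eef_pos'][2]-.146+.091-.178,-90)
```

```text
16.8 [0.4925697  0.24573809 0.33053341] 0.05501043343840547 [-0.64638857  0.26489869  4.02514156]
go [344.   19.2  54.9] [-0.02  0.01 -0.06] t 16.8
```

{"api": "drive_tool", "payload": {"moves": [[0,0,-30,0,0,0,0.2],[0,0,-70,0,0,0,0.2],[60,3,-75,0,0,0,0.2],[344,19,-60,0,0,0,0.2],[344,19,-60,0,0,0,0.2],[344,19,-60,0,0,0,0.2],[344,19,-60,0,0,0,0.2],[344,19,-60,0,0,0,0.2],[344,19,-10,0,0,0,0.2],[344,19,25,0,0,0,0.2],[344,19,35,0,0,0,0.2],[344,19,35,0,0,0,0.2]]}}

```text
t: 18.3
eef_pos: [0.4734, -0.0982, 0.2953]
ee_rot: [3.141, -0.0, -1.572]
force: [0.7, 0.4, 0.9]
width: 0.055
```

{"api": "drive_tool", "payload": {"moves": [[0,0,0,0,0,0,0.2]]}}

```text
t: 18.42
eef_pos: [0.4738, -0.0981, 0.2965]
ee_rot: [-3.139, 0.0, -1.571]
force: [0.2, -0.0, -0.1]
width: 0.0554
```

Run:
```python
from h import *
s=get_state();print(s['t'],s['eef_pos'],s['ee_rot'],s['width'],s['force'])
go(.473,-.0982,.2755-.178,-90)
```

```text
18.425 [ 0.47380431 -0.09805206  0.29653234] [-3.13933341e+00  1.18695219e-04 -1.57145154e+00] 0.05538970554405667 [ 0.21001508 -0.03402656 -0.05612403]
go [ 0.2  0.9 21. ] [-0.13  0.01 -0.04] t 18.43
```

{"api": "drive_tool", "payload": {"moves": [[0,0.5,7,0,0,0,0.2],[0,0.5,12,0,0,0,0.2],[0,0.5,16,0,0,0,0.2],[0,0.5,18.5,0,0,0,0.2],[0,0.5,19.5,0,0,0,0.2],[0,0.5,19.5,0,0,0,0.2],[0,0.5,19.5,0,0,0,0.2]]}}

```text
t: 19.3
eef_pos: [0.4726, -0.0983, 0.2757]
ee_rot: [-3.141, 0.0, -1.572]
force: [-0.5, 0.0, 0.6]
width: 0.0556
```

It is at seat height. Releasing, then on to cap_65.

{"api": "drive_tool", "payload": {"moves": [[0,0,0.3,0,0,0,0.2],[0,0,0.3,0,0,0,-0.3],[0,0,0.3,0,0,0,-0.6],[0,0,0.3,0,0,0,-0.6],[0,0,0.3,0,0,0,-0.6],[0,0,-15,0,0,0,-0.6],[0,0,-50,0,0,0,-0.6],[0,0,-100,0,0,0,-0.7],[0,0,-135,0,0,0,-0.8],[0,0,-135,0,0,0,-0.8]]}}

```text
t: 20.55
eef_pos: [0.4732, -0.0983, 0.4137]
ee_rot: [-3.136, 0.001, -1.572]
force: [0.8, 0.2, -0.3]
width: 0.0787
```

Run:
```python
from h import *
f=grab_frame('wrist');s=get_state();print(s['t'],s['eef_pos'],s['width'],s['force'])
circ(cloud(f),[.473,-.0982],.105,.028)
go(.5931,.1338,.24,180)
```

```text
20.6 [ 0.47261092 -0.09827439  0.41175649] 0.07861641622153455 [-0.4587048  -0.1400461  -0.43843612]
[ 0.4727 -0.0975] r 0.028 z 0.1036 1930
go [-232.2 -120.2   -5.8] [-0.09  0.15 89.92] t 20.6
```

{"api": "drive_tool", "payload": {"moves": [[-40,-20,-8,0,0,10,-0.8],[-80,-41,-8,0,0,20,-0.8],[-120,-62,-8,0,0,30,-0.8],[-160,-83,-8,0,0,40,-0.8],[-200,-104,-8,0,0,50,-0.8],[-232,-120,-8,0,0,60,-0.8],[-232,-120,-8,0,0,70,-0.8],[-232,-120,-8,0,0,80,-0.8],[-232,-120,-8,0,0,90,-0.8],[-232,-120,-8,0,0,90,-0.8],[-232,-120,-8,0,0,90,-0.8],[-232,-120,-8,0,0,90,-0.8]]}}

```text
t: 22.1
eef_pos: [0.5928, 0.1335, 0.4184]
ee_rot: [-3.141, -0.0, -3.141]
force: [-0.3, 0.6, -0.4]
width: 0.0791
```

Run:
```python
from h import *
f=grab_frame('wrist');s=get_state();print(s['t'],s['eef_pos'],s['ee_rot'],s['width'],s['force'],s['q'])
save('w6',f['img'])
circ(cloud(f),[.593,.1337],.159,.0325)
go(.593,.1337,.152,180)
```

```text
22.15 [0.5928477  0.13349216 0.41849305] [-3.14150591e+00 -1.80201931e-04 -3.14125100e+00] 0.07843666100743071 [-0.45315205 -0.29352108  0.46883378] [ 5.42581667e-01  2.40500134e-01 -1.22574772e-01 -1.99953598e-05
 -1.20792054e+00 -5.42232903e-01]
[0.5931 0.1336] r 0.0326 z 0.1587 3716
go [-0.2  0.2 88.5] [-0.   -0.01  0.02] t 22.15
```

View pics/w6.png

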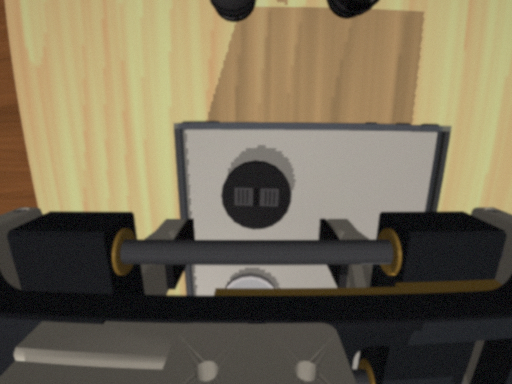

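cap_65 at (257,194) sits centred between the open fingers. The filter at (250,283) is clear of them, and the tier edge at column 184 is outside the finger back.

{"api": "drive_tool", "payload": {"moves": [[-0.2,0,40,0,0,0,-0.8],[-0.2,0,70,0,0,0,-0.8],[-0.2,0,82,0,0,0,-0.8],[-0.2,0,88,0,0,0,-0.8],[-0.2,0,88,0,0,0,-0.8],[-0.2,0,88,0,0,0,-0.8],[-0.2,0,88,0,0,0,0.0],[-0.2,0,88,0,0,0,0.0],[-0.2,0,88,0,0,0,0.0],[-0.2,0,88,0,0,0,0.0]]}}

```text
t: 23.4
eef_pos: [0.5931, 0.1336, 0.3311]
ee_rot: [3.141, 0.001, 3.14]
force: [-2.1, 0.8, 3.3]
width: 0.0642
```

Run:
```python
from h import *
s=get_state();print(s['t'],s['eef_pos'],s['ee_rot'],s['width'],s['force'])
go(.4806,-.2625,s['eef_pos'][2]-.146+.111-.178,180)
```

```text
23.4 [0.593138   0.133564   0.33110481] [3.14143780e+00 5.49348896e-04 3.14043535e+00] 0.06421600749818931 [-2.13642111  0.75547883  3.29686857]
go [ 112.1 -396.2   34.9] [ 0.01  0.03 -0.07] t 23.4
```

{"api": "drive_tool", "payload": {"moves": [[0,0,-30,0,0,0,0.0],[0,0,-70,0,0,0,0.0],[16,-55,-75,0,0,0,0.0],[112,-396,-70,0,0,0,0.0],[112,-396,-70,0,0,0,0.0],[112,-396,-70,0,0,0,0.0],[112,-396,-70,0,0,0,0.0],[112,-396,-70,0,0,0,0.0],[112,-396,-70,0,0,0,0.0],[112,-396,-20,0,0,0,0.0],[112,-396,8,0,0,0,0.0],[112,-396,15,0,0,0,0.0]]}}

```text
t: 24.9
eef_pos: [0.4798, -0.2624, 0.3137]
ee_rot: [3.141, -0.004, 3.14]
force: [0.3, -0.1, 0.1]
width: 0.0646
```

{"api": "drive_tool", "payload": {"moves": [[0,0,0,0,0,0,0.0],[0,0,0,0,0,0,0.0]]}}

```text
t: 25.15
eef_pos: [0.4812, -0.2623, 0.317]
ee_rot: [-3.141, 0.002, 3.141]
force: [-0.5, 0.2, 0.3]
width: 0.0639
```

Run:
```python
from h import *
s=get_state();print(s['t'],s['eef_pos'],s['ee_rot'],s['width'],s['force'])
go(.4806,-.2625,.2961-.178,180)
```

```text
25.15 [ 0.48118713 -0.26227065  0.31702627] [-3.14094836e+00  2.03474646e-03  3.14095583e+00] 0.06391182172228022 [-0.48242643  0.1900265   0.28121186]
go [ 0.6 -0.2 20.9] [-0.04  0.12 -0.04] t 25.15
```

{"api": "drive_tool", "payload": {"moves": [[0,0,7,0,0,0,0.0],[0,0,12,0,0,0,0.0],[0,0,16,0,0,0,0.0],[0,0,18.5,0,0,0,0.0],[0,0,19.5,0,0,0,0.0],[0,0,19.5,0,0,0,0.0],[0,0,19.5,0,0,0,0.0]]}}

```text
t: 26.02
eef_pos: [0.4806, -0.2623, 0.2962]
ee_rot: [-3.142, 0.0, 3.14]
force: [-0.4, 0.4, 0.2]
width: 0.0647
```

{"api": "drive_tool", "payload": {"moves": [[0,0,0.3,0,0,0,0.0],[0,0,0.3,0,0,0,-0.4],[0,0,0.3,0,0,0,-0.8],[0,0,0.3,0,0,0,-0.8],[0,0,0.3,0,0,0,-0.8],[0,0,-15,0,0,0,-0.8],[0,0,-50,0,0,0,-0.8],[0,0,-100,0,0,0,-0.8],[0,0,-154,0,0,0,-0.8],[0,0,-154,0,0,0,-0.8]]}}

```text
t: 27.28
eef_pos: [0.4811, -0.2627, 0.4563]
ee_rot: [-3.139, 0.009, 3.141]
force: [0.2, 0.2, -0.5]
width: 0.079
```

{"api": "drive_tool", "payload": {"moves": [[25,30,0,0,0,-10,-0.8],[40,60,0,0,0,-20,-0.8],[60,93,0,0,0,-30,-0.8],[60,93,0,0,0,-40,-0.8],[60,93,0,0,0,-50,-0.8],[60,93,0,0,0,-60,-0.8],[60,93,0,0,0,-70,-0.8],[60,93,0,0,0,-80,-0.8],[60,93,0,0,0,-90,-0.8],[60,93,0,0,0,-90,-0.8],[60,93,0,0,0,-90,-0.8],[60,93,0,0,0,-90,-0.8]]}}

```text
t: 28.78
eef_pos: [0.4206, -0.1693, 0.4502]
ee_rot: [-3.142, -0.0, -1.574]
force: [0.5, 1.2, 0.3]
width: 0.0786
```

Run:
```python
from h import *
f=grab_frame('wrist');s=get_state();print(s['t'],s['eef_pos'],s['width'],s['force'])
save('w7',f['img']); P=cloud(f)
for n,c,z in((38,(.6145,-.2434),.072),(47,(.6222,-.0923),.088),(56,(.4730,-.0982),.105),(65,(.4806,-.2625),.125)): print(n,c,z); circ(P,c,z,n/2e3); 
for n,c,z in((38,(.6145,-.2434),.072),(47,(.6222,-.0923),.088),(56,(.4730,-.0982),.105),(65,(.4806,-.2625),.125)):
    q=P.reshape(-1,3); q=q[np.linalg.norm(q[:,:2]-c,axis=1)<n/2e3-.005]; q=q[np.abs(q[:,2]-z)<.008]
    A=np.linalg.lstsq(np.c_[q[:,:2]-c,np.ones(len(q))],q[:,2],rcond=None)[0]; print(n,'slope',A[:2].round(3),'z',A[2].round(4))
g=grab_frame('top'); save('t7',np.ascontiguousarray(g['img'][90:230,70:450]))
Q=cloud(g); F0=__import__('pickle').load(open('F0.pkl','rb'))['top']
print(cv2.absdiff(g['img'],F0['img'])[120:152,145:182].max(2).mean())
```

```text
28.825 [ 0.42065426 -0.16925731  0.45020445] 0.07914558930029421 [-0.20754889 -0.17069757 -0.96846065]
38 (0.6145, -0.2434) 0.072
[ 0.6124 -0.2428] r 0.0194 z 0.071 838
47 (0.6222, -0.0923) 0.088
[ 0.6199 -0.0914] r 0.0233 z 0.0868 886
56 (0.473, -0.0982) 0.105
[ 0.4726 -0.0971] r 0.0284 z 0.1036 1711
65 (0.4806, -0.2625) 0.125
[ 0.4809 -0.262 ] r 0.0328 z 0.1238 2674
38 slope [ 0.005 -0.003] z 0.0712
47 slope [0.023 0.008] z 0.0872
56 slope [0.002 0.002] z 0.1037
65 slope [ 0.006 -0.002] z 0.1239
36.089527027027025
```

View pics/w7.png

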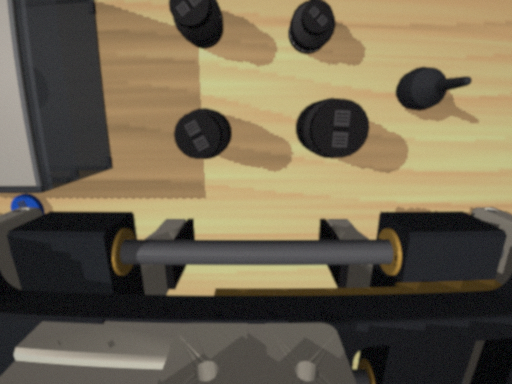

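View pics/t7.png

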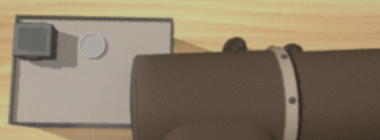

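The wrist view shows all four lenses capped, at (196,15), (313,20), (203,134) and (335,127), flat and concentric. In the top view the filter is still at (162,135), where it started. The hand is clear, so I'm handing in.

```bash
python3 -c "from station import job_done; print(job_done())"
```

```text
the job is handed in; nothing more can be done
None
```

All four caps are on their matching lenses, and I handed the job in at about 29 s of robot time. I gripped each cap by its disc, lowered it to its calculated seat height and released it there. The 38 mm cap met about 6.5 N just at its seat height; the other three showed almost no force.

**Seating:** in the last wrist view the cap tops measured 0.8–1.3 mm below nominal on all four lenses. The felt and the uncapped caps read about 1.3 mm low in the same camera, so I take this as camera bias rather than poor seating.

**Level and centring:** caps 38, 56 and 65 were level within 0.007 rad. Cap 47 read 0.023–0.024 rad, still under the 0.06 limit; it was cut off by the picture's edge, so that figure is less reliable. The cap centres lay within about 2.5 mm of the rim positions measured before capping.

**Filter and lenses:** the top view shows the filter where it started, within about one pixel (roughly 2 mm). A pixel comparison around it did show a difference, which I put down to changed light or shadow but did not check. The lenses stand upright, and their cap positions give no sign that they moved. In that final top view the arm hid the lenses, so only the wrist camera confirms them.

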